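# Unlatch the parcel pen and swing its gate open

### The arm

A 6-joint arm with a two-finger parallel gripper is mounted at the origin on the work surface. World frame = base frame: x ahead of the robot, y to its left, z up, the work surface at z = 0. Lengths are in m, angles in rad, forces in N, time in s.
With the tool pointing down it reaches from about 0.25 to 0.85 m from the base axis. Payload 12.5 kg.
Tool frame: the origin (TCP) lies between the finger pads; the fingertips stand 19 mm ahead of it and the grasp point (between the pads) is the TCP (finger_overhang is the z of the fingertips in the tool frame, in m); z points along the fingers, y is the line along which they close (so a half turn about z gives the same grasp; the last joint's range is limited). The gripper opens to 93 mm and grips with 3 to 60 N. Pads are 15 mm wide; open, the fingers measure 128 mm over their backs; the gripper's body (75 mm by 188 mm) begins 65 mm behind the grasp point.
Start: joints at [1.055, 0.351, 1.652, -0, 1.139, -0.085], TCP at [0.23, 0.5, 0.238] pointing down, gripper open.
Joint ranges: [-2.75, 2.75], [-0.79, 2.1], [0.01, 2.65], [-1.57, 4.71], [0.07, 3.14], [-2.87, 2.87]. Speed limits (rad/s): [2.22, 2.22, 2.79, 3.14, 3.14, 3.14].

### API

Orientations are given as a unit quaternion [w, x, y, z].
In Python, from cell import get_state, get_image, job_done, finger_overhang gives the robot as it stands.
- The arm moves only by the tool move_arm, never from a script. Its argument "deltas" is one flat list of numbers, 7 for each row, row after row: the shift along the tool's x, y, z in m, then the turn, a rotation vector about the tool's x, y, z in rad, then the opening, from 0 (shut) to 1 (fully open). A call has exactly 10 rows; each row is the pose to reach, as a shift and turn from the pose commanded when the call began, along the tool's axes at that moment; what a row does not reach only later rows make up. A row lasts 1/10 s, in which the tool goes at most 50 mm and 8.59 degrees, less where a joint would pass 70% of its speed; a pose out of reach is approached as far as the arm can. A call with a gripper value outside its range is refused whole. The fingers move at their own pace and stop on an object; "grip_force" is the grip in N (left out, the last holds). Time passes only in rows, so rows that repeat a pose let the fingers close, or fill a call up. It gives the time, the measured TCP pose, the force, the opening and the grip force at its end, in the units of the state.
- get_state(): the state, without advancing time (a new reading comes with each control period).
- get_image(name): name is "scene" or "top" or "wrist"; returns a dict with "img" (420x560x3 uint8, blue, green, red), "fx", "fy", "cx", "cy" (pixels), "extrinsics" (4x4, takes a point from world to camera coordinates); the wrist camera has in their place "mount" (4x4, takes a point from camera to tool coordinates, whose origin is the TCP and whose axes are the flange's). Camera axes: x right, y down, z forward; pixel columns grow to the right and rows downward; lengths in m; the calibration is good to about 2 mm. A picture is of the moment at which its call begins: read the wrist's pose just before it. There is no depth.
- job_done(): hands the job in; it is judged then, once.
The state is a dict: "time_s": time; "qpos": joint angles; "dq": joint speeds; "joint_torque": joint torques, N m; "tcp_pos": TCP position; "tool_rot": TCP orientation; "force": force on the tool from outside, world axes, zero at the start; "ft_torque": the same for the moment, N m; "width": opening from 0.0 (shut) to 1.0 (fully open); "gripper_force": force on a finger pad.
Only numpy, scipy, OpenCV 4.12 (cv2) and the standard library are available. Lean on these libraries where they do the work, as an engineer would, in place of code of your own. Each camera call takes 0.05 s, during which the arm holds its last target. There are 200 camera calls.

### The job

Open the green gate of the plywood parcel pen: press its red thumb tray down so that the latch bar lifts out of its catch, ease the gate out past the catch with the tray held down, swing it gently wide open (about square to the front of the pen), and let go. The latch is delicate: press firmly but never hard, do not wrench the gate against the catch, do not fling the gate, and leave everything else where it is.

Things in the scene. Friction and masses are not known exactly. Their poses are not given: they have to be found in the camera images.
- pen: Fixed open-topped plywood pen, 300 x 240 mm, 165 mm high; origin under its centre, z up. Its front (the face with gate and latch) looks along its own +y. The latch post with the steel catch is at the -x end of the front, the gate hinge at the +x end, 140 mm along +x and 113 mm along +y of the origin.
- gate (a joint): Gate angle in rad: 0 shut, grows as the gate's free edge swings outward to the pen's +y side and round towards +x (clockwise seen from above), stop at 1.6. The hinge is slightly stiff (about 0.12 N m), so the gate stays where it is left.
- gate_leaf: Green slatted gate leaf, 14 mm thick, 205 mm wide, top rail at 165 mm. Origin on the vertical hinge axis at table height, z up; the leaf runs along its own -x from the hinge to the free edge at -217 mm; its front face is at y = +7 mm, outside is +y. It turns with the gate and carries the latch.
- pivot (a point): Pivot of the latch on the leaf, normal to it, 150 mm from the hinge axis. A rocker turns on it: towards the free edge a dark steel bar, 16 x 16 mm, drops by its weight behind the catch's lip; towards the hinge a slotted stem carries a red thumb tray. The tray was bolted on by hand: it sits up to 18 mm higher or lower than drawn, differently each time, so it must be found by touch.
- tray_mid (a point): Point fixed on the leaf: drawn place of the middle of the red tray's upper face, bar down (truly up to 18 mm higher or lower). Tray: plate 50 mm along the leaf's x, 42 mm deep along y (5 mm off the leaf's face, outward), rising 0.16 rad towards the hinge; along its outer edge a lip 5 mm thick, 13 mm high. A fingertip in the tray can pull the gate open by this lip.
- guard (a point): Middle of the top of the clear guard plate on the leaf, over the bar: 85 mm along the leaf's x, 44 mm along y, 4 mm thick, with a back plate down to the leaf. It moves with the gate.
- catch (a point): Middle of the upper edge of the catch's steel lip on the post; 26 mm long, 8 mm thick, 36 mm high. The gate opens only with the bar above this edge. Pressing the middle of the tray lifts the bar: 2 to 7 N, then after about 15 mm a firm stop. The bar clears only just before it. Let go before 0.15 rad, it drops back or rests on the lip. Harm: over 12 N bar on catch, over 20 N on gate or latch.
- parcel_a: Brown parcel lying in the pen, 110 x 80 x 60 mm, origin under its centre; leave alone.
- parcel_b: White parcel lying in the pen, 90 x 100 x 50 mm, origin under its centre; leave alone.
- jar: Clear jar with black lid, 64 mm across, 65 mm high, origin under its centre; leave alone.
- hammer: Hammer lying on the table, about 240 mm long, origin under it; leave alone.
- tape_roll: Cardboard-coloured roll of tape lying flat, 100 mm across, 48 mm high, origin under its centre; leave alone.
- pot: Blue ceramic pot, 72 mm across, 90 mm high, origin under its centre; leave alone.

How it is judged:
On the way:
1. the bar is out of the catch and the gate is eased open by the hand (0.15 to 1.0 rad) (value of joint gate between 0.15 and 1 rad and contact force between the fingers and gate_leaf above 0.3 N), for 0.2 s.
At the end, for the whole second after the job is handed in: The gate stands open by more than 1.2 rad and is at rest (under 0.05 rad/s), and everything else is within 20 mm of where it was (value of joint gate above 1.2 rad and velocity of joint gate between -0.05 and 0.05 rad/s); the robot touches nothing.
It fails at once if more than 20 N between the robot and the gate or its latch (contact force between any of the fingers, the arm and gate_leaf above 20 N).
It fails at once if the gate is wrenched: more than 12 N between latch bar and catch (contact force between gate_leaf and pen above 12 N).
It fails at once if the gate is flung, faster than 1.5 rad/s (velocity of joint gate above 1.5 rad/s or velocity of joint gate below -1.5 rad/s).
It fails at once if another thing is moved by more than 20 mm (distance of any of parcel_a, parcel_b, jar, hammer, tape_roll, pot from where it was at the start of the episode above 0.02 m).
It also fails if it takes over 48 s, if anything falls off the work surface, if the arm or the gripper's body presses on something with over 40 N, if the wrist force passes 120 N, or if a joint passes its speed limit or range.

## Working session

There is one attempt and no reset: what is moved stays moved. The work goes in short steps, Python scripts to look and compute and a tool call to move; the robot and the scene stay as the last step left them, time stands still between calls to the robot, and variables do not carry over. Pictures are saved under pics/ and viewed, at most 12 in all, crops included, and the job is handed in when it is done.

Besides the shell and the picture viewer there is one more tool, called after "Emit:" in YAML: its name, and indented under it one key for each argument. move_arm: Moves the arm, as the interface text tells. Its arguments: {"type":"object","properties":{"deltas":{"type":"array","items":{"type":"number"}},"grip_force":{"type":"number"}},"required":["deltas"]}

```bash
mkdir -p pics; ls; python3 - <<'E'
from cell import *
import cv2
print(get_state(),finger_overhang)
for n in("scene","top"):
    d=get_image(n);cv2.imwrite(f"pics/{n}0.png",d["img"]);print(n,d["fx"],d["fy"],d["cx"],d["cy"],d["extrinsics"])
E
```

```text
pics
{'time_s': 0.0, 'qpos': array([ 1.05539785e+00,  3.51225111e-01,  1.65238601e+00, -1.71143213e-05,
        1.13914460e+00, -8.46214696e-02]), 'dq': array([ 0.00121042,  0.00108523,  0.00098701, -0.00055817, -0.00018735,
        0.00092228]), 'joint_torque': array([ 6.41256847e-04, -4.97339773e+01, -2.85249943e+01,  6.99004065e-02,
        2.58882676e-02, -1.57373042e-04]), 'tcp_pos': array([0.22950181, 0.49948035, 0.237122  ]), 'tool_rot': array([-1.64436765e-04,  2.13723434e-01,  9.76894035e-01, -5.57852959e-04]), 'force': array([-0.39095422,  0.29643113,  0.55585207]), 'ft_torque': array([0.00972395, 0.01554222, 0.01195035]), 'gripper_force': 0.0, 'width': 1.0015690972422495} 0.019
scene 541.6319138516925 541.6319138516925 284.0965234014874 211.58668465907743 [[ 0.67698256  0.7359542   0.00812604 -0.37593671]
 [ 0.63535767 -0.57880255 -0.51118317 -0.18948225]
 [-0.37150403  0.35122503 -0.85943338  1.7082458 ]
 [ 0.          0.          0.          1.        ]]
top 378.8613220730948 378.8613220730948 284.69970534013447 214.01495556763402 [[ 0.07412355 -0.99724514  0.00279782  0.062742  ]
 [-0.97638167 -0.07314316 -0.20329512  0.50574873]
 [ 0.20293971  0.01233722 -0.97911351  0.86761577]
 [ 0.          0.          0.          1.        ]]
```

View pics/scene0.png

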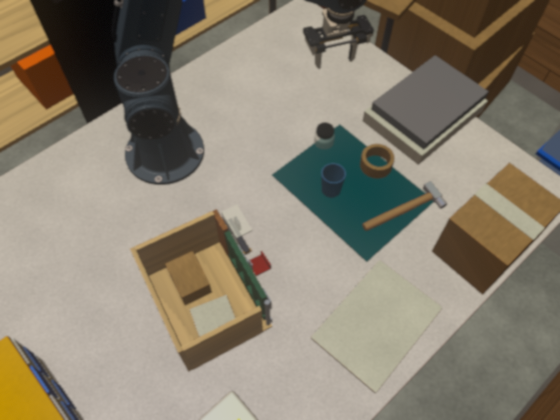

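View pics/top0.png

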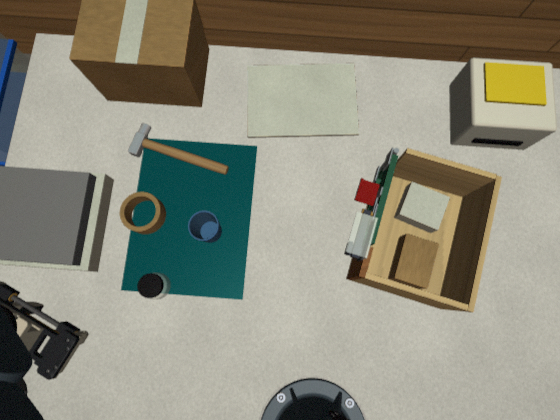

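The scene view shows the pen with its gate facing world +y (latch end near the robot). In the top view the red tray is at about (367,191) and the clear guard at about (362,235). I'll zoom in on both.

```bash
python3 - <<'E'
import cv2,numpy as np
a=cv2.imread("pics/top0.png")[140:315,335:510];b=cv2.imread("pics/scene0.png")[200:375,125:300]
z=lambda i:cv2.resize(i,None,fx=4*.57*1,fy=4*.57*1,interpolation=cv2.INTER_CUBIC)
z=lambda i:cv2.resize(i,(399,399),interpolation=cv2.INTER_CUBIC)
cv2.imwrite("pics/z0.png",np.hstack([z(a),z(b)]))
E
```

```text
(no output)
```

View pics/z0.png

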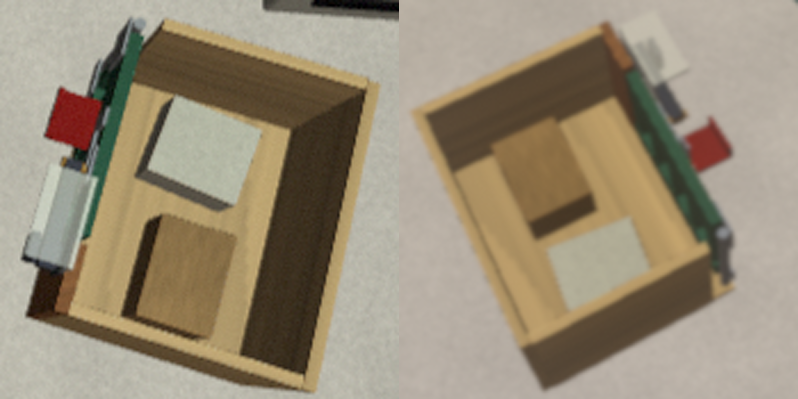

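```bash
cat > h.py <<'E'
import numpy as np
from cell import *
def ray(d,u,v):
    E=np.array(d["extrinsics"]);R,t=E[:3,:3],E[:3,3]
    return -R.T@t, R.T@np.array([(u-d["cx"])/d["fx"],(v-d["cy"])/d["fy"],1])
def onz(d,u,v,z):
    o,r=ray(d,u,v);return o+r*(z-o[2])/r[2]
def tri(a,b):
    (o,r),(p,s)=a,b
    k=np.linalg.lstsq(np.c_[r,-s],p-o,rcond=None)[0]
    return (o+r*k[0]+p+s*k[1])/2,np.linalg.norm(o+r*k[0]-p-s*k[1])
E
python3 - <<'E'
from h import *
np.set_printoptions(precision=4,suppress=True)
T,S=get_image("top"),get_image("scene")
t=lambda x,y:(335+x/2.28,140+y/2.28); s=lambda x,y:(125+(x-399)/2.28,200+y/2.28)
P={"backfar":(t(380,84),s(525,347)),"backnear":(t(313,391),s(413,110)),"frontnear":(t(68,312),s(603,27)),"frontfar":(t(163,22),s(708,245)),
"tray_nearinner":(t(97,149),s(697,172)),"hingetop":(t(138,24),s(722,232))}
for k,(a,b) in P.items():
    print(k,onz(T,*a,.165)[:2],onz(S,*b,.165)[:2],tri(ray(T,*a),ray(S,*b)))
for c in [(48,136),(64,88),(103,97),(95,147)]: print("tray",onz(T,*t(*c),.1),onz(T,*t(*c),.13))
for c in [(47,163),(98,173),(75,272),(23,262),(30,235)]: print("guard",onz(T,*t(*c),.15))
E
```

```text
backfar [ 0.5935 -0.3646] [ 0.6002 -0.3601] (array([ 0.5966, -0.3627,  0.1627]), np.float64(0.00764136260891469))
backnear [ 0.3042 -0.2934] [ 0.3084 -0.2924] (array([ 0.3054, -0.2932,  0.1626]), np.float64(0.0035168622812174833))
frontnear [ 0.3572 -0.075 ] [ 0.3657 -0.0728] (array([ 0.3598, -0.0735,  0.1587]), np.float64(0.007162825507658868))
frontfar [ 0.6406 -0.1579] [ 0.6424 -0.1571] (array([ 0.6415, -0.1576,  0.1639]), np.float64(0.0016579413388126982))
tray_nearinner [ 0.5099 -0.0974] [ 0.573  -0.1118] (array([ 0.5373, -0.1034,  0.0918]), np.float64(0.029001836820320988))
hingetop [ 0.6367 -0.1338] [ 0.6415 -0.1371] (array([ 0.6395, -0.1356,  0.1585]), np.float64(0.00022000042680082833))
tray [ 0.5359 -0.0627  0.1   ] [ 0.5281 -0.0574  0.13  ]
tray [ 0.588  -0.0773  0.1   ] [ 0.5783 -0.0715  0.13  ]
tray [ 0.5814 -0.1175  0.1   ] [ 0.5719 -0.1103  0.13  ]
tray [ 0.528  -0.1107  0.1   ] [ 0.5205 -0.1036  0.13  ]
guard [ 0.4964 -0.0538  0.15  ]
guard [ 0.4903 -0.1024  0.15  ]
guard [ 0.3951 -0.0834  0.15  ]
guard [ 0.4007 -0.035   0.15  ]
guard [ 0.4264 -0.0405  0.15  ]
```

```bash
python3 - <<'E'
from h import *
import cv2
np.set_printoptions(precision=4,suppress=True)
T,S=get_image("top"),get_image("scene")
H=np.array([.640,-.1345]);y=-.235;R=np.array([[np.cos(y),-np.sin(y)],[np.sin(y),np.cos(y)]])
pen=lambda p:np.r_[R.T@(p[:2]-H),p[2]]
def corners(d):
    i=d["img"].astype(int);m=((i[...,2]>90)&(i[...,1]<50)&(i[...,0]<60)).astype(np.uint8)
    n,l,st,c=cv2.connectedComponentsWithStats(m);k=1+st[1:,4].argmax();ct=cv2.findContours((l==k).astype(np.uint8),0,2)[0][0]
    print(st[k]);return cv2.approxPolyDP(ct,2.5,True)[:,0]
a,b=corners(T),corners(S);print(a.tolist(),b.tolist())
for p in a:
  for q in b:
    X,e=tri(ray(T,*p),ray(S,*q))
    if e<.01 and .05<X[2]<.2:print(p,q,X,e,pen(X))
t=lambda x,y:(335+x/2.28,140+y/2.28); s=lambda x,y:(125+(x-399)/2.28,200+y/2.28)
for n,a,b in [("guard fn",(23,262),(639,17)),("guard ff",(47,163),(687,68)),("guard bn",(75,272),(620,25)),]:
    X,e=tri(ray(T,*t(*a)),ray(S,*s(*b)));print(n,X,e,pen(X))
E
```

```text
[355 179  24  27 414]
[ 13  64  27  35 181]
[[361, 179], [355, 199], [372, 205], [378, 184]] [[15, 64], [13, 67], [39, 98], [25, 70]]
guard fn [ 0.3942 -0.0347  0.1799] 0.010889470213992662 [-0.2623  0.0398  0.1799]
guard ff [ 0.4851 -0.0465  0.1966] 0.0022545510769091015 [-0.1712  0.0496  0.1966]
guard bn [ 0.3922 -0.0701  0.1994] 0.006988023983144297 [-0.256   0.0049  0.1994]
```

```bash
python3 - <<'E'
from h import *
import cv2
np.set_printoptions(precision=4,suppress=True)
T,S=get_image("top"),get_image("scene")
H=np.array([.640,-.1345]);y=-.235;R=np.array([[np.cos(y),-np.sin(y)],[np.sin(y),np.cos(y)]])
pen=lambda p:np.r_[R.T@(p[:2]-H),p[2]]
i=S["img"][240:290,235:285].astype(int);m=((i[...,2]>90)&(i[...,1]<70)&(i[...,0]<80)).astype(np.uint8)
ct=max(cv2.findContours(m,0,2)[0],key=cv2.contourArea)[:,0]+[235,240]
b=cv2.approxPolyDP(ct,2,True)[:,0];print(b.tolist())
for p in [(361, 179), (355, 199), (372, 205), (378, 184)]:
  for q in b:
    X,e=tri(ray(T,*p),ray(S,*q))
    if e<.012 and .05<X[2]<.25:print(p,q,X,e,pen(X))
for z in(.1,.12,.14,.16): print(z,[pen(onz(T,*p,z))[:2].round(3).tolist() for p in [(361, 179), (355, 199), (372, 205), (378, 184)]])
E
```

```text
[[262, 254], [252, 260], [252, 268], [256, 274], [269, 267]]
(361, 179) [269 267] [ 0.5715 -0.0654  0.1441] 0.003195759812027336 [-0.0827  0.0512  0.1441]
(355, 199) [262 254] [ 0.5282 -0.0536  0.1356] 0.0010158657711388614 [-0.1275  0.0527  0.1356]
(372, 205) [252 260] [ 0.5206 -0.0875  0.1357] 0.011504389528617036 [-0.1271  0.0179  0.1357]
(372, 205) [252 268] [ 0.5272 -0.0941  0.1079] 0.010429770346218987 [-0.1191  0.0131  0.1079]
(378, 184) [252 260] [ 0.5475 -0.0948  0.1889] 0.008089537923096593 [-0.0992  0.0171  0.1889]
(378, 184) [252 268] [ 0.5546 -0.1013  0.1642] 0.009751383328246778 [-0.0907  0.0124  0.1642]
(378, 184) [256 274] [ 0.5634 -0.1026  0.144 ] 0.0011969468347294747 [-0.0819  0.0132  0.144 ]
0.1 [[-0.066, 0.048], [-0.117, 0.048], [-0.119, 0.007], [-0.066, 0.007]]
0.12 [[-0.073, 0.05], [-0.123, 0.05], [-0.125, 0.01], [-0.073, 0.01]]
0.14 [[-0.081, 0.052], [-0.129, 0.053], [-0.131, 0.013], [-0.08, 0.013]]
0.16 [[-0.088, 0.054], [-0.135, 0.055], [-0.137, 0.016], [-0.087, 0.016]]
```

```bash
cat >> h.py <<'E'
from scipy.spatial.transform import Rotation as Ro
H=np.array([.640,-.1345]);YAW=-.235
def pose(x,y,z,phi=0,tilt=.16):  # tip centre in leaf frame at gate angle phi -> TCP pos, rot
    a=YAW-phi;lx=np.array([np.cos(a),np.sin(a),0]);ly=np.array([-np.sin(a),np.cos(a),0]);ez=np.array([0,0,1.])
    tz=-lx*np.sin(tilt)-ez*np.cos(tilt);ty=lx*np.cos(tilt)-ez*np.sin(tilt)
    return np.r_[H,0]+x*lx+y*ly+z*ez-.019*tz, Ro.from_matrix(np.c_[ly,ty,tz])
def cur():
    s=get_state();q=s["tool_rot"];return s["tcp_pos"],Ro.from_quat(np.r_[q[1:],q[0]])
def delta(A,B):
    return np.r_[A[1].inv().apply(B[0]-A[0]),(A[1].inv()*B[1]).as_rotvec()].round(4).tolist()
def leaf(p,phi=0): # world -> leaf frame
    a=YAW-phi;c,s=np.cos(a),np.sin(a);d=np.asarray(p)[:2]-H;return np.r_[c*d[0]+s*d[1],-s*d[0]+c*d[1],p[2]]
E
python3 - <<'E'
from h import *
A=cur();B=pose(-.11,.04,.25);d=delta(A,B);print(d,B[0])
M=(A[0]+(B[0]-A[0])*.5)+[0,0,.05]
Mr=A[1]*Ro.from_rotvec(np.array(d[3:])*.5)
print(delta(A,(M,Mr)),delta((M,Mr),B),get_image("wrist")["mount"])
E
```

```text
[-0.525, -0.3865, -0.0311, 0.1338, 0.1101, 1.3719] [ 0.54528099 -0.07069152  0.26875732]
[-0.2625, -0.1932, -0.0656, 0.0669, 0.0551, 0.686] [-0.3264, 0.0192, 0.0236, 0.0669, 0.055, 0.6859] [[-1.00705399e-04 -9.57064304e-01 -2.89875678e-01  8.10867353e-02]
 [ 9.99999734e-01  1.12976022e-04 -7.20414671e-04  8.09825730e-04]
 [ 7.22232167e-04 -2.89875673e-01  9.57064038e-01 -1.47475045e-01]
 [ 0.00000000e+00  0.00000000e+00  0.00000000e+00  1.00000000e+00]]
```

Emit:
move_arm:
  deltas: [-0.026,-0.019,-0.0066,0.0067,0.0055,0.0686,0,-0.052,-0.039,-0.013,0.0134,0.011,0.137,0,-0.079,-0.058,-0.02,0.02,0.0165,0.206,0,-0.105,-0.077,-0.026,0.0268,0.022,0.274,0,-0.131,-0.097,-0.033,0.0335,0.0275,0.343,0,-0.157,-0.116,-0.039,0.04,0.033,0.412,0,-0.184,-0.135,-0.046,0.047,0.0385,0.48,0,-0.21,-0.155,-0.052,0.0535,0.044,0.549,0,-0.236,-0.174,-0.059,0.06,0.0495,0.617,0,-0.2625,-0.1932,-0.0656,0.0669,0.0551,0.686,0]
  grip_force: 20

```text
time_s: 1.45
tcp_pos: [0.3879, 0.2134, 0.3037]
tool_rot: [-0.033, 0.531, 0.847, -0.026]
force: [0.4, 0.3, 0.4]
width: 0.187
gripper_force: 0.0
```

Emit:
move_arm:
  deltas: [-0.033,0.002,0.0024,0.0067,0.0055,0.0686,0,-0.065,0.004,0.0047,0.0134,0.011,0.137,0,-0.098,0.006,0.007,0.02,0.0165,0.206,0,-0.131,0.008,0.0094,0.0268,0.022,0.274,0,-0.163,0.0096,0.0118,0.0335,0.0275,0.343,0,-0.196,0.0115,0.0142,0.04,0.033,0.412,0,-0.228,0.0134,0.0165,0.047,0.0385,0.48,0,-0.261,0.0154,0.019,0.0535,0.044,0.549,0,-0.294,0.0173,0.0212,0.06,0.0495,0.617,0,-0.3264,0.0192,0.0236,0.0669,0.055,0.6859,0]

```text
time_s: 2.45
tcp_pos: [0.5458, -0.072, 0.2687]
tool_rot: [-0.063, 0.784, 0.616, -0.049]
force: [-0.4, 0.5, 0.2]
width: 0.004
gripper_force: 0.0
```

```bash
python3 - <<'E'
from h import *
import cv2
A=cur();B=pose(-.11,.04,.25);print(A[0],B[0],delta(A,B),get_state()["qpos"],get_state()["force"])
d=get_image("wrist");cv2.imwrite("pics/w1.png",d["img"]);np.savez("w1.npz",p=A[0],R=A[1].as_matrix())
E
```

```text
[ 0.54583651 -0.07202066  0.26865376] [ 0.54528099 -0.07069152  0.26875732] [0.0012, -0.0009, 0.0, -0.0001, -0.0004, -0.003] [-0.21728747  0.40088854  1.5076309   0.00332116  1.39317428  0.01990912] [-0.37388181  0.49831462  0.23678854]
```

View pics/w1.png

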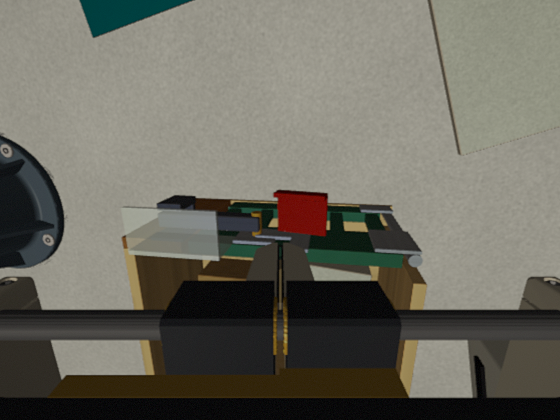

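The wrist view shows the hinge cap at (414,260), the red tray with its lip from (275,191) to (328,195) and inner edge from (278,231) to (326,235), and guard corners at (123,207), (218,213), (218,260) and (125,252).

```bash
cat >> h.py <<'E'
def wray(d,p,R,u,v):
    M=np.array(d["mount"]);return p+R@M[:3,3], R@M[:3,:3]@np.array([(u-d["cx"])/d["fx"],(v-d["cy"])/d["fy"],1])
def wz(d,p,R,u,v,z):
    o,r=wray(d,p,R,u,v);return o+r*(z-o[2])/r[2]
E
python3 - <<'E'
from h import *
np.set_printoptions(precision=4,suppress=True)
W,T=get_image("wrist"),get_image("top");f=np.load("w1.npz");p,R=f["p"],f["R"]
t=lambda x,y:(335+x/2.28,140+y/2.28)
for n,u,v,tp in [("hinge",414,260,t(138,24)),("lip near",275,191,(355,199)),("lip far",328,195,(361,179)),("in near",278,231,(372,205)),("in far",326,235,(378,184)),
  ("g fn",123,207,t(23,262)),("g ff",218,213,t(47,163)),("g bf",218,260,t(98,173)),("g bn",125,252,t(75,272))]:
    print(n,*[leaf(wz(W,p,R,u,v,z)) for z in(.12,.14,.165,.19)])
    X,e=tri(wray(W,p,R,u,v),ray(T,*tp));print("   tri",leaf(X),round(e,4))
# red mask refine
import cv2
i=cv2.imread("pics/w1.png")[170:250,260:345].astype(int);m=((i[...,2]>110)&(i[...,1]<60)).astype(np.uint8)
ct=max(cv2.findContours(m,0,2)[0],key=cv2.contourArea)[:,0]+[260,170];print(cv2.approxPolyDP(ct,2,True)[:,0].tolist())
E
```

```text
hinge [ 0.0122 -0.0191  0.12  ] [ 0.0058 -0.0096  0.14  ] [-0.0022  0.0023  0.165 ] [-0.0102  0.0142  0.19  ]
   tri [ 0.0004 -0.0015  0.1569] 0.0
lip near [-0.1355  0.0501  0.12  ] [-0.1318  0.0549  0.14  ] [-0.1273  0.0609  0.165 ] [-0.1228  0.0669  0.19  ]
   tri [-0.1307  0.0545  0.1443] 0.0028
lip far [-0.0799  0.0478  0.12  ] [-0.0801  0.0527  0.14  ] [-0.0803  0.0589  0.165 ] [-0.0805  0.0651  0.19  ]
   tri [-0.08    0.0522  0.1382] 0.0003
in near [-0.1325  0.0049  0.12  ] [-0.1291  0.0128  0.14  ] [-0.1248  0.0227  0.165 ] [-0.1205  0.0325  0.19  ]
   tri [-0.1297  0.0124  0.1376] 0.0012
in far [-0.0801  0.0034  0.12  ] [-0.0802  0.0114  0.14  ] [-0.0804  0.0214  0.165 ] [-0.0806  0.0313  0.19  ]
   tri [-0.0806  0.0129  0.1422] 0.0013
g fn [-0.3183  0.0243  0.12  ] [-0.3022  0.0309  0.14  ] [-0.2822  0.0391  0.165 ] [-0.2621  0.0473  0.19  ]
   tri [-0.2617  0.0467  0.1904] 0.0013
g ff [-0.2006  0.0225  0.12  ] [-0.1926  0.0292  0.14  ] [-0.1825  0.0375  0.165 ] [-0.1725  0.0459  0.19  ]
   tri [-0.1702  0.0493  0.1963] 0.0026
g bf [-0.2047 -0.036   0.12  ] [-0.1963 -0.0254  0.14  ] [-0.1859 -0.012   0.165 ] [-0.1755  0.0013  0.19  ]
   tri [-0.1687  0.0077  0.205 ] 0.0032
g bn [-0.326  -0.0345  0.12  ] [-0.3094 -0.0239  0.14  ] [-0.2887 -0.0107  0.165 ] [-0.268   0.0025  0.19  ]
   tri [-0.2587  0.0049  0.2007] 0.0061
[[274, 194], [282, 197], [278, 199], [279, 229], [324, 235], [323, 197]]
```

Emit:
move_arm:
  deltas: [-0.001,0.0016,0.01,0,0,0,0,-0.002,0.0032,0.02,0,0,0,0,-0.003,0.0048,0.03,0,0,0,0,-0.0035,0.0064,0.04,0,0,0,0,-0.0035,0.008,0.05,0,0,0,0,-0.0035,0.0096,0.06,0,0,0,0,-0.0035,0.0112,0.07,0,0,0,0,-0.0035,0.0128,0.08,0,0,0,0,-0.0035,0.0144,0.089,0,0,0,0,-0.0035,0.0144,0.089,0,0,0,0]

```text
time_s: 3.6
tcp_pos: [0.544, -0.074, 0.1773]
tool_rot: [-0.064, 0.783, 0.617, -0.05]
force: [-0.4, -0.1, -0.2]
width: 0.005
gripper_force: 0.0
```

```bash
cat >> h.py <<'E'
def tip(phi=0):
    A=cur();return leaf(A[0]+A[1].apply([0,0,.019]),phi),get_state()["force"],get_state()["ft_torque"]
E
python3 - <<'E'
from h import *
import cv2
np.set_printoptions(precision=4,suppress=True)
print(tip(),get_state()["time_s"]);s=get_image("scene")["img"][185:335,175:300];w=get_image("wrist")["img"][150:350,130:430]
cv2.imwrite("pics/c2.png",np.hstack([cv2.resize(s,(375,450),interpolation=2),cv2.resize(w,(420,450*1),interpolation=2)]))
E
```

```text
(array([-0.1105,  0.0365,  0.1585]), array([-0.4412, -0.1431, -0.1717]), array([-0.0575,  0.0092, -0.0204])) 3.6
```

View pics/c2.png

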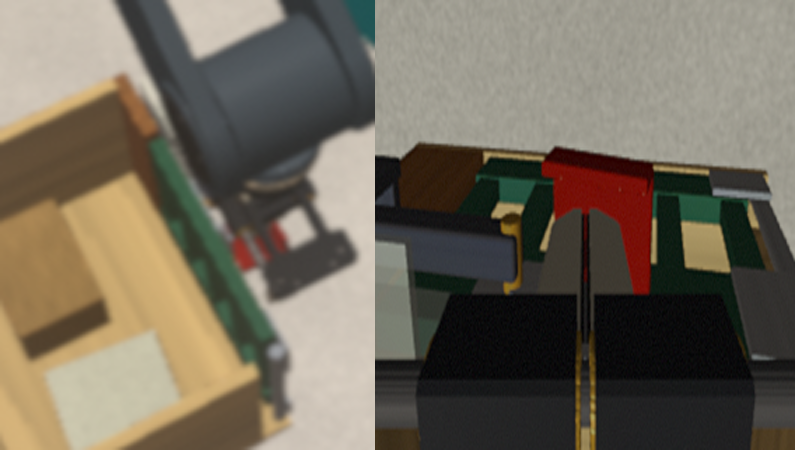

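The tip is lined up over the tray, inside the lip, and nothing is touching yet. Next I feel downward.

Emit:
move_arm:
  deltas: [0,0.0002,0.0015,0,0,0,0,0,0.0005,0.003,0,0,0,0,0,0.0007,0.0045,0,0,0,0,0,0.001,0.006,0,0,0,0,0,0.0012,0.0075,0,0,0,0,0,0.0014,0.009,0,0,0,0,0,0.0017,0.0105,0,0,0,0,0,0.0019,0.012,0,0,0,0,0,0.0022,0.0135,0,0,0,0,0,0.0022,0.0135,0,0,0,0]

```text
time_s: 4.7
tcp_pos: [0.5445, -0.0741, 0.1647]
tool_rot: [-0.063, 0.783, 0.617, -0.05]
force: [-0.8, 0.4, 0.4]
width: 0.004
gripper_force: 0.0
```

Emit:
move_arm:
  deltas: [0,0.0001,0.0008,0,0,0,0,0,0.0003,0.0016,0,0,0,0,0,0.0004,0.0024,0,0,0,0,0,0.0005,0.0032,0,0,0,0,0,0.0006,0.004,0,0,0,0,0,0.0008,0.0048,0,0,0,0,0,0.0009,0.0056,0,0,0,0,0,0.001,0.0064,0,0,0,0,0,0.0011,0.007,0,0,0,0,0,0.0011,0.007,0,0,0,0]

```text
time_s: 5.7
tcp_pos: [0.5443, -0.074, 0.1578]
tool_rot: [-0.063, 0.783, 0.617, -0.05]
force: [-3.2, 1.7, 3.6]
width: 0.005
gripper_force: 2.0
```

Emit:
move_arm:
  deltas: [0,0.0001,0.0005,0,0,0,0,0,0.0002,0.001,0,0,0,0,0,0.0002,0.0015,0,0,0,0,0,0.0003,0.002,0,0,0,0,0,0.0004,0.0025,0,0,0,0,0,0.0005,0.003,0,0,0,0,0,0.0006,0.0035,0,0,0,0,0,0.0006,0.004,0,0,0,0,0,0.0006,0.004,0,0,0,0,0,0.0006,0.004,0,0,0,0]

```text
time_s: 6.7
tcp_pos: [0.5446, -0.0741, 0.1538]
tool_rot: [-0.063, 0.783, 0.617, -0.049]
force: [-1.7, 1.6, 3.4]
width: 0.007
gripper_force: 1.7
```

```bash
python3 - <<'E'
from h import *
import cv2
np.set_printoptions(precision=4,suppress=True)
print(tip());w=get_image("wrist")["img"][170:300,170:430]
cv2.imwrite("pics/w3.png",cv2.resize(w,(780,390),interpolation=2))
E
```

```text
(array([-0.1099,  0.0366,  0.135 ]), array([-1.7494,  1.5521,  3.3986]), array([0.1433, 0.6262, 0.004 ]))
```

View pics/w3.png

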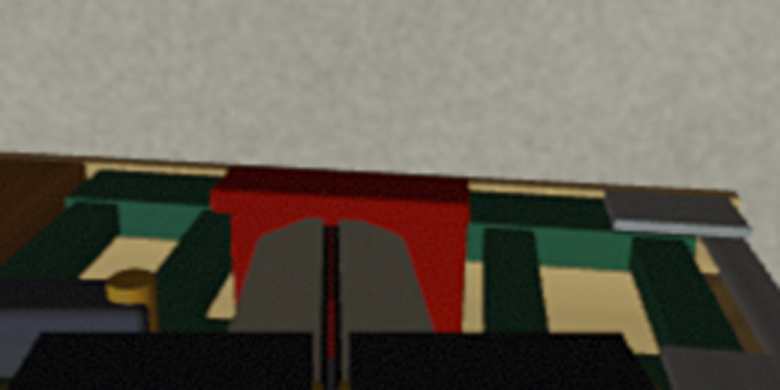

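The fingertip sits inside the tray, which has turned down with it, at about 4 N. I'll keep pressing.

Emit:
move_arm:
  deltas: [0,0.0001,0.0005,0,0,0,0,0,0.0002,0.001,0,0,0,0,0,0.0002,0.0015,0,0,0,0,0,0.0003,0.002,0,0,0,0,0,0.0004,0.0025,0,0,0,0,0,0.0005,0.003,0,0,0,0,0,0.0006,0.0035,0,0,0,0,0,0.0006,0.004,0,0,0,0,0,0.0006,0.004,0,0,0,0,0,0.0006,0.004,0,0,0,0]

```text
time_s: 7.75
tcp_pos: [0.5446, -0.0741, 0.1498]
tool_rot: [-0.063, 0.783, 0.617, -0.049]
force: [-2.0, 1.1, 3.0]
width: 0.005
gripper_force: 1.7
```

Emit:
move_arm:
  deltas: [0,0,0.0003,0,0,0,0,0,0.0001,0.0005,0,0,0,0,0,0.0001,0.0008,0,0,0,0,0,0.0002,0.001,0,0,0,0,0,0.0002,0.0012,0,0,0,0,0,0.0002,0.0015,0,0,0,0,0,0.0003,0.0018,0,0,0,0,0,0.0003,0.002,0,0,0,0,0,0.0003,0.002,0,0,0,0,0,0.0003,0.002,0,0,0,0]

```text
time_s: 8.75
tcp_pos: [0.5445, -0.0741, 0.1478]
tool_rot: [-0.063, 0.783, 0.617, -0.049]
force: [-2.2, 1.3, 4.9]
width: 0.007
gripper_force: 2.1
```

Emit:
move_arm:
  deltas: [0,0,0.0002,0,0,0,0,0,0,0.0003,0,0,0,0,0,0.0001,0.0005,0,0,0,0,0,0.0001,0.0007,0,0,0,0,0,0.0001,0.0008,0,0,0,0,0,0.0002,0.001,0,0,0,0,0,0.0002,0.0012,0,0,0,0,0,0.0002,0.0013,0,0,0,0,0,0.0002,0.0013,0,0,0,0,0,0.0002,0.0013,0,0,0,0]

```text
time_s: 9.75
tcp_pos: [0.5443, -0.074, 0.1465]
tool_rot: [-0.063, 0.783, 0.617, -0.049]
force: [-3.6, 1.1, 5.7]
width: 0.004
gripper_force: 2.5
```

Emit:
move_arm:
  deltas: [0,0,0.0002,0,0,0,0,0,0,0.0003,0,0,0,0,0,0.0001,0.0005,0,0,0,0,0,0.0001,0.0007,0,0,0,0,0,0.0001,0.0008,0,0,0,0,0,0.0002,0.001,0,0,0,0,0,0.0002,0.0012,0,0,0,0,0,0.0002,0.0013,0,0,0,0,0,0.0002,0.0013,0,0,0,0,0,0.0002,0.0013,0,0,0,0]

```text
time_s: 10.75
tcp_pos: [0.5443, -0.0739, 0.1457]
tool_rot: [-0.063, 0.783, 0.617, -0.05]
force: [-5.0, 1.8, 12.0]
width: 0.004
gripper_force: 5.1
```

```bash
python3 - <<'E'
from h import *
import cv2
np.set_printoptions(precision=4,suppress=True)
print(tip());w=get_image("wrist")["img"][170:300,130:430]
cv2.imwrite("pics/w4.png",cv2.resize(w,(780,338),interpolation=2))
E
```

```text
(array([-0.1103,  0.0367,  0.1269]), array([-5.0035,  1.8083, 11.9634]), array([ 0.4223,  1.3545, -0.0855]))
```

```bash
python3 - <<'E'
from h import *
np.set_printoptions(precision=4,suppress=True)
def rows(p0,p1,n):
    A=pose(-.1103,.0367,.1267,p0)
    for k in range(1,n+1): print(delta(A,pose(-.1103,.0367,.1267,p0+(p1-p0)*k/n)))
rows(0,.1,2);rows(0,.25,5);rows(0,.4,10)
E
```

```text
[0.0053, 0.0019, -0.0003, 0.0, 0.008, 0.0494]
[0.0105, 0.0041, -0.0007, 0.0, 0.0159, 0.0987]
[0.0053, 0.0019, -0.0003, 0.0, 0.008, 0.0494]
[0.0105, 0.0041, -0.0007, 0.0, 0.0159, 0.0987]
[0.0156, 0.0066, -0.0011, 0.0, 0.0239, 0.1481]
[0.0206, 0.0093, -0.0015, 0.0, 0.0319, 0.1974]
[0.0254, 0.0123, -0.002, 0.0, 0.0398, 0.2468]
[0.0043, 0.0015, -0.0002, 0.0, 0.0064, 0.0395]
[0.0085, 0.0032, -0.0005, 0.0, 0.0127, 0.079]
[0.0126, 0.0051, -0.0008, 0.0, 0.0191, 0.1185]
[0.0166, 0.0071, -0.0011, 0.0, 0.0255, 0.158]
[0.0206, 0.0093, -0.0015, 0.0, 0.0319, 0.1974]
[0.0244, 0.0116, -0.0019, 0.0, 0.0382, 0.2369]
[0.0282, 0.0141, -0.0023, 0.0, 0.0446, 0.2764]
[0.0319, 0.0168, -0.0027, 0.0, 0.051, 0.3159]
[0.0354, 0.0196, -0.0032, 0.0, 0.0574, 0.3554]
[0.0389, 0.0225, -0.0036, 0.0, 0.0637, 0.3949]
```

View pics/w4.png

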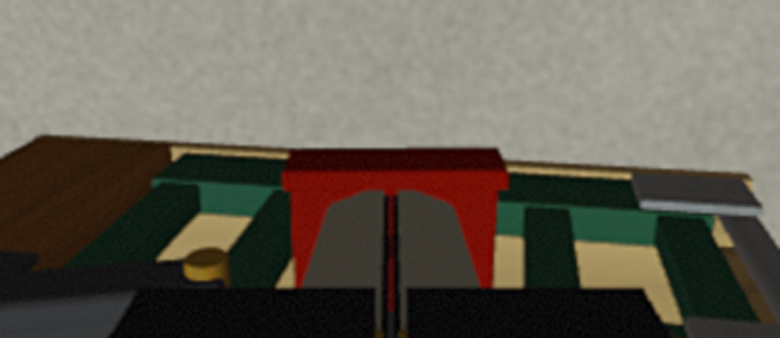

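The bar is raised and the tray is at its stop. Now I ease out slowly along the arc.

Emit:
move_arm:
  deltas: [0.001,0.0004,-0.0002,0,0.0016,0.01,0,0.0021,0.0008,-0.0003,0,0.0032,0.02,0,0.0032,0.0012,-0.0004,0,0.0048,0.03,0,0.0042,0.0015,-0.0004,0,0.0064,0.0395,0,0.0053,0.0019,-0.0005,0,0.008,0.0494,0,0.0064,0.0023,-0.0006,0,0.0095,0.059,0,0.0074,0.0028,-0.0006,0,0.0111,0.069,0,0.0085,0.0032,-0.0007,0,0.0127,0.079,0,0.0095,0.0036,-0.0008,0,0.0143,0.089,0,0.0105,0.0041,-0.0009,0,0.0159,0.0987,0]

```text
time_s: 11.8
tcp_pos: [0.5509, -0.0646, 0.1457]
tool_rot: [-0.065, 0.813, 0.577, -0.046]
force: [-4.9, 1.7, 8.1]
width: 0.006
gripper_force: 4.0
```

```bash
python3 - <<'E'
from h import *
import cv2
np.set_printoptions(precision=4,suppress=True)
print(tip(),tip(.1)[0]);w=get_image("wrist")["img"][130:300,130:430]
cv2.imwrite("pics/w5.png",cv2.resize(w,(780,442),interpolation=2))
E
```

```text
(array([-0.106 ,  0.0475,  0.127 ]), array([-4.8935,  1.7434,  8.0621]), array([ 0.43  ,  1.1194, -0.0146])) [-0.1102  0.0367  0.127 ]
```

View pics/w5.png

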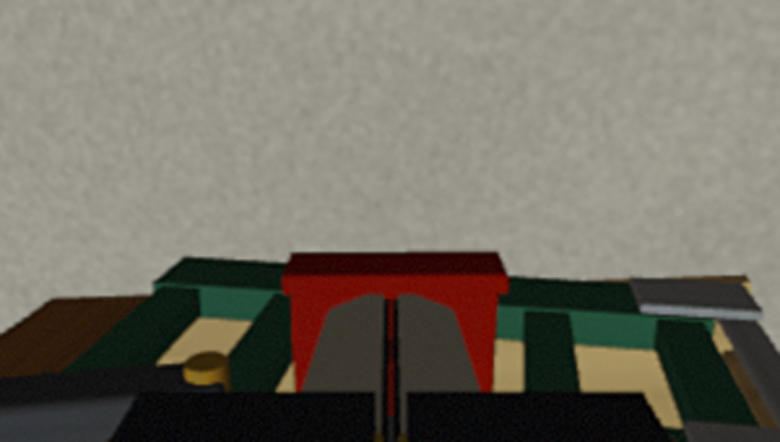

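The gate follows the finger: the leaf has turned about 0.1 rad and the finger has kept its place in the tray. I'll continue to about 0.5 rad.

Emit:
move_arm:
  deltas: [0.0043,0.0015,-0.0002,0,0.0064,0.0395,0,0.0085,0.0032,-0.0005,0,0.0127,0.079,0,0.0126,0.0051,-0.0008,0,0.0191,0.1185,0,0.0166,0.0071,-0.0011,0,0.0255,0.158,0,0.0206,0.0093,-0.0015,0,0.0319,0.1974,0,0.0244,0.0116,-0.0019,0,0.0382,0.2369,0,0.0282,0.0141,-0.0023,0,0.0446,0.2764,0,0.0319,0.0168,-0.0027,0,0.051,0.3159,0,0.0354,0.0196,-0.0032,0,0.0574,0.3554,0,0.0389,0.0225,-0.0036,0,0.0637,0.3949,0]

```text
time_s: 12.85
tcp_pos: [0.5856, -0.0352, 0.1458]
tool_rot: [-0.073, 0.911, 0.404, -0.032]
force: [-3.0, 1.5, 8.0]
width: 0.006
gripper_force: 3.6
```

```bash
python3 - <<'E'
from h import *
import cv2
np.set_printoptions(precision=4,suppress=True)
print(tip(.5));w=get_image("wrist")["img"][130:300,130:430];t=get_image("top")["img"][100:300,300:500]
cv2.imwrite("pics/w6.png",np.hstack([cv2.resize(w,(400,300),interpolation=2),cv2.resize(t,(400,300),interpolation=2)]))
E
```

```text
(array([-0.1099,  0.0372,  0.127 ]), array([-2.9693,  1.4575,  8.0373]), array([ 0.4136,  0.7162, -0.0187]))
```

View pics/w6.png

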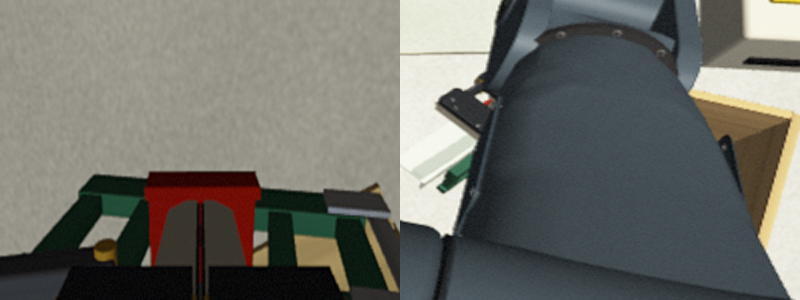

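The gate is at about 0.5 rad and the grip in the tray hasn't changed. Continuing.

Emit:
move_arm:
  deltas: [0.0043,0.0015,-0.0002,0,0.0064,0.0395,0,0.0085,0.0032,-0.0005,0,0.0127,0.079,0,0.0126,0.0051,-0.0008,0,0.0191,0.1185,0,0.0166,0.0071,-0.0011,0,0.0255,0.158,0,0.0206,0.0093,-0.0015,0,0.0319,0.1974,0,0.0244,0.0116,-0.0019,0,0.0382,0.2369,0,0.0282,0.0141,-0.0023,0,0.0446,0.2764,0,0.0319,0.0168,-0.0027,0,0.051,0.3159,0,0.0354,0.0196,-0.0032,0,0.0574,0.3554,0,0.0389,0.0225,-0.0036,0,0.0637,0.3949,0]

```text
time_s: 13.95
tcp_pos: [0.629, -0.022, 0.1457]
tool_rot: [-0.078, 0.973, 0.215, -0.016]
force: [-1.6, 0.1, 5.7]
width: 0.002
gripper_force: 3.2
```

```bash
python3 - <<'E'
from h import *
np.set_printoptions(precision=4,suppress=True)
print(tip(.9),get_state()["qpos"],get_state()["width"])
E
```

```text
(array([-0.1096,  0.0375,  0.127 ]), array([-1.6129,  0.1079,  5.6552]), array([0.0142, 0.4223, 0.0515])) [-0.1634  0.6286  1.4594  0.1452  1.1465  0.9073] 0.0022522208820645344
```

Emit:
move_arm:
  deltas: [0.0043,0.0015,-0.0002,0,0.0064,0.0395,0,0.0085,0.0032,-0.0005,0,0.0127,0.079,0,0.0126,0.0051,-0.0008,0,0.0191,0.1185,0,0.0166,0.0071,-0.0011,0,0.0255,0.158,0,0.0206,0.0093,-0.0015,0,0.0319,0.1974,0,0.0244,0.0116,-0.0019,0,0.0382,0.2369,0,0.0282,0.0141,-0.0023,0,0.0446,0.2764,0,0.0319,0.0168,-0.0027,0,0.051,0.3159,0,0.0354,0.0196,-0.0032,0,0.0574,0.3554,0,0.0389,0.0225,-0.0036,0,0.0637,0.3949,0]

```text
time_s: 14.95
tcp_pos: [0.6739, -0.0267, 0.1458]
tool_rot: [-0.08, 0.997, 0.017, -0.001]
force: [-2.2, -2.4, 6.3]
width: 0.005
gripper_force: 3.4
```

Emit:
move_arm:
  deltas: [0.0021,0.0008,-0.0001,0,0.0032,0.0197,0,0.0043,0.0015,-0.0002,0,0.0064,0.0395,0,0.0064,0.0023,-0.0004,0,0.0095,0.059,0,0.0085,0.0032,-0.0005,0,0.0127,0.079,0,0.0105,0.0041,-0.0007,0,0.0159,0.0987,0,0.0115,0.0046,-0.0008,0,0.0175,0.108,0,0.0126,0.0051,-0.0008,0,0.0191,0.1185,0,0.0126,0.0051,-0.0008,0,0.0191,0.1185,0,0.0126,0.0051,-0.0008,0,0.0191,0.1185,0,0.0126,0.0051,-0.0008,0,0.0191,0.1185,0]

```text
time_s: 15.95
tcp_pos: [0.6867, -0.0316, 0.1458]
tool_rot: [-0.079, 0.996, -0.042, 0.005]
force: [0.1, -3.4, 5.5]
width: 0.004
gripper_force: 3.0
```

```bash
python3 - <<'E'
from h import *
import cv2
np.set_printoptions(precision=4,suppress=True)
print(tip(1.42),get_state()["qpos"])
w=get_image("wrist")["img"];t=get_image("top")["img"]
cv2.imwrite("pics/w7.png",np.hstack([cv2.resize(w,(400,300),interpolation=2),cv2.resize(t,(400,300),interpolation=2)]))
E
```

```text
(array([-0.1094,  0.0379,  0.127 ]), array([ 0.1374, -3.3804,  5.4971]), array([-0.3567,  0.357 ,  0.0629])) [-0.1735  0.6936  1.3412  0.1761  1.1248  1.4043]
```

View pics/w7.png

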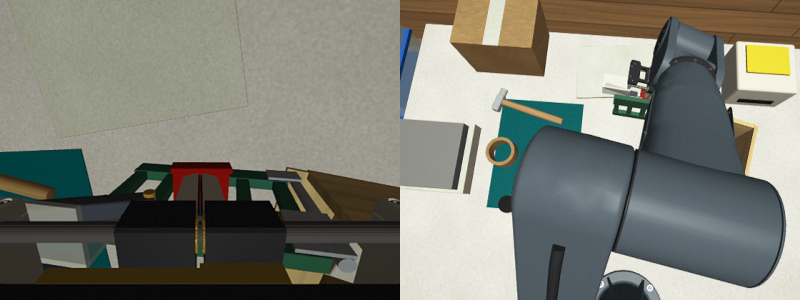

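The gate is at about 1.4 rad, roughly square to the front of the pen. I'll lift gently out of the tray.

Emit:
move_arm:
  deltas: [0,-0.0005,-0.003,0,0,0,0,0,-0.001,-0.006,0,0,0,0,0,-0.0015,-0.009,0,0,0,0,0,-0.002,-0.013,0,0,0,0,0,-0.003,-0.018,0,0,0,0,0,-0.0045,-0.028,0,0,0,0,0,-0.0065,-0.04,0,0,0,0,0,-0.009,-0.055,0,0,0,0,0,-0.0115,-0.07,0,0,0,0,0,-0.014,-0.085,0,0,0,0]

```text
time_s: 17.05
tcp_pos: [0.686, -0.0306, 0.2332]
tool_rot: [-0.08, 0.996, -0.042, 0.004]
force: [-0.8, 1.3, -0.2]
width: 0.005
gripper_force: 0.0
```

Emit:
move_arm:
  deltas: [0,-0.003,-0.02,0,0,0,0,0,-0.006,-0.04,0,0,0,0,0,-0.01,-0.06,0,0,0,0,0,-0.013,-0.08,0,0,0,0,0,-0.014,-0.09,0,0,0,0,0,-0.014,-0.09,0,0,0,0,0,-0.014,-0.09,0,0,0,0,0,-0.014,-0.09,0,0,0,0,0,-0.014,-0.09,0,0,0,0,0,-0.014,-0.09,0,0,0,0]

```text
time_s: 18.05
tcp_pos: [0.6858, -0.0312, 0.3219]
tool_rot: [-0.08, 0.996, -0.042, 0.003]
force: [0.4, 0.0, -0.5]
width: 0.006
gripper_force: 0.0
```

```bash
python3 - <<'E'
from h import *
import cv2
np.set_printoptions(precision=4,suppress=True)
print(get_state()["force"],get_state()["dq"])
w=get_image("wrist")["img"];t=get_image("top")["img"]
cv2.imwrite("pics/w8.png",np.hstack([cv2.resize(w,(400,300),interpolation=2),cv2.resize(t,(400,300),interpolation=2)]))
E
```

```text
[ 0.3549  0.022  -0.493 ] [ 0.0004 -0.0035 -0.0041 -0.001   0.0017  0.0007]
```

View pics/w8.png

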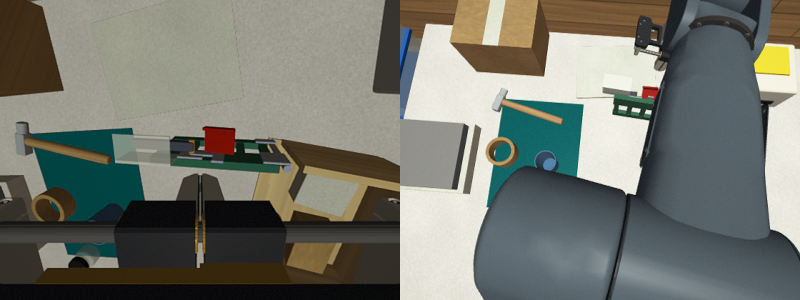

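The gate stands about square to the pen, the tool is clear above it, and the other objects look undisturbed.

```bash
python3 -c "
from cell import *
print(job_done())"
```

```text
the job is handed in; nothing more can be done
None
```

The gate was unlatched, eased past the catch and left open at about 1.4 rad with the arm clear above it. The highest force reading I saw was about 13 N, at the tray's stop. The job was handed in at about 18 s, and the call returned no verdict.

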